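Move the hinged guard to the other pressure rig

TASK

Move the see-through guard flap from the pressure rig it hangs on to the other rig: squeeze its sliding tab towards its fixed lug to pull the sprung hinge pin, lift the flap off, and set it down gently into the other rig's two hinge cradles, feeling for the bottom because their height is set differently there. Let go only when it is fully down, so that the pin springs home into the hole in the ear and the flap hangs there locked by its hinge. Do not force anything, and leave the other things where they are.

Things in the scene. Friction and masses are not known exactly. Their poses are not given: they have to be found in the camera images.
- guard_grip (a point): Where to squeeze the guard: 34 mm above its hinge tube's axis, between two upright plates (26 mm along x, 8 mm thick, tops 48 mm above the tube axis). The steel lug is fixed, its outer face at y +18 mm; the black tab slides, its outer face at y -30 mm released, -18 mm when squeezed to its stop. Axes: y along the tube from tab to lug, z up, x normal to the pane
- guard_tube (a point): Middle of the guard's horizontal steel hinge tube (diameter 14, length 175 mm along y). Below it hangs a clear pane in an aluminium frame, 130 mm wide, 6 mm thick, reaching 88 mm below this point; whole guard about 0.34 kg. The sprung pin (diameter 6 mm) comes out of the tube's -y end
- pin (a joint): Sprung hinge pin of the guard, moved by the black tab, in m: 0 = out, its tip 9.5 mm beyond the end of the tube; 0.012 = tab squeezed to its stop, tip 2.5 mm inside the tube, clear of the ear. Spring 5 N at 0, 8.5 N at 0.012
- rigA: Rig that carries the guard at first: aluminium base plate 260 mm (y) by 190 mm (x), 8 mm thick, with a white tube and a gauge (top 174 mm up) on its -x half, two posts with hinge ears on its +x half. Origin under the plate's centre. Guard axes parallel to the rig's; hinge axis at x +50 mm, 120 mm above the table
- rigB: The other rig, same in shape, at first without a guard. Origin under the plate's centre. Its ears and cradles are like the first rig's but clamped at another height
- rigB_hinge (a point): On the empty rig: where the middle of the guard's tube belongs (guard axes parallel to this point's: y along the hinge, z up), if its ears were at their lowest, 120 mm above the table. They are clamped 0 to 18 mm higher; how much is not measured, so feel for it. Flat cradle floors 7 mm below the axis, centred 84 mm to either side along y, carry the tube's ends; 2.5 mm of play along y either way
- rigB_pinside (a point): Inner face of the empty rig's -y ear, at the 9 mm pin hole (ears at their lowest). Ears: 46 mm wide plates, inner faces 180 mm apart, upright to 28 mm above the axis, then leaning outwards to 48 mm. Each cradle, 12 mm long before its ear: walls 16 mm apart up to 7 mm above the axis, then flared to about 35 mm apart 22 mm above it
- fitting_c (a point): Loose brass pipe fitting, 30 mm high, standing on the base plate of the guarded rig: bystander
- gauge_c (a point): Loose black spare gauge, 44 mm across, 18 mm high, lying on the base plate of the empty rig: bystander
- driver_grip (a point): Screwdriver lying on the table, 160 mm long: bystander
- cup_rim (a point): White mug, 90 mm high, 72 mm across: bystander (centre of its rim)
- caselet_c (a point): Small grey case, 90 by 60 by 35 mm: bystander
- tape_c (a point): Roll of white tape, 84 mm across, 24 mm high: bystander
Not all that is in view belongs to the job. There is more than one size of the part that bears guard_grip; the job needs the middle-sized.

How it is judged:
By the outcome, as a careful person would: the job done as asked, in the order asked, and still so for the second after the job is handed in, with the robot touching nothing.
It also fails if it takes over 51 s, if anything falls off the work surface, if the arm or the gripper's body presses on something with over 40 N, if the wrist force passes 120 N, or if a joint passes its speed limit or range.

ROBOT

A 6-joint arm with a two-finger parallel gripper is mounted at the origin on the work surface. World frame = base frame: x ahead of the robot, y to its left, z up, the work surface at z = 0. Lengths are in m, angles in rad, forces in N, time in s.
With the tool pointing down it reaches from about 0.375 to 0.975 m from the base axis. Payload 3.8 kg.
Tool frame: the origin (TCP) lies on the centre line of the jaws, within the pads' length; the fingertips stand 14 mm ahead of it and the grasp point (between the pads) lies 5 mm behind it; z points along the fingers, y is the line along which they close (so a half turn about z gives the same grasp; the last joint's range is limited). The gripper opens to 85 mm and grips with 20 to 120 N. Pads are 22 mm wide; open, the fingers measure 114 mm over their backs; the gripper's body (76 mm by 85 mm) begins 54 mm behind the grasp point. The pads swing forward as they close: fully open they stand 13 mm farther back than shut.
Start: joints at [1.265, 0.264, 1.604, -0, 1.274, -0.037], TCP at [0.179, 0.651, 0.245] pointing down, gripper open.
Joint ranges: [-2.63, 2.63], [-0.94, 2.18], [0.31, 2.57], [-1.31, 4.45], [0, 2.66], [-2.55, 2.55]. Speed limits (rad/s): [2.57, 2.57, 3.14, 3.14, 3.14, 3.14].

INTERFACE

Orientations are given as a rotation vector (axis times angle).
In Python, from workcell import bot, eyes, spot_in gives the robot as it stands.
- The arm moves only by the tool carry_out, never from a script. Its argument "series" is text: rows parted by semicolons, each of 4 numbers parted by spaces: the shift along the world's x, y, z in m, then the turn about the world's z in degrees. In form: tx ty tz roll; .... A call has 1 to 20 rows; each row shifts and turns the commanded pose from where the row before left it; what a row does not reach is not made up. A row lasts 1/8 s, in which the tool goes at most 62.5 mm and 10.7 degrees, less where a joint would pass 70% of its speed; a pose out of reach is approached as far as the arm can. A call is refused whole if a number of a shift passes 0.0625 or a number of a turn 10.7, either way. A call with a gripper value outside its range is refused whole. "jaw" is the gripper command: -1 is shut, 1 is fully open, values between are in proportion, set as the call begins (left out, the last holds). The fingers move at their own pace and stop on an object; "grip_force" is the grip in N (left out, the last holds). Time passes only in rows, so rows that do not move let the fingers close. It gives the time, the measured TCP pose, the force, the opening and the grip force at its end, in the units of the state.
- bot.read_state(): the state, without advancing time (a new reading comes with each control period).
- eyes.read_camera(name): name is "side" or "top"; returns (picture, depth): 480x640x3 uint8, blue, green, red; 480x640 float32, m along the optical axis (not along the pixel's ray), 0 where there is no reading.
- eyes.get_calibration(name): a dict with "K" (3x3 intrinsics, pixels), "position" and "rotation" of the camera in the world. Camera axes: x right, y down, z forward; pixel columns grow to the right and rows downward; lengths in m; the calibration is good to about 2 mm. A picture is of the moment at which its call begins. get_calibration takes no time and is no camera call.
- bot.finish_job(): hands the job in; it is judged then, once.
Trained networks look in the newest picture that a camera, given by its name, has taken for a name from the list of things; names that differ only in an ending like _2 or _b are one class to them, and where a whole thing is asked for, a point or a joint stands for the part that bears it (a point fixed in the world has none). Each returns a list of dicts, best first, with "score" (0 to 1); they miss things now and then, are a little off and sometimes report something else, mostly with a low value. They report only what shows in the picture. A call takes as long as a camera call. They do not tell look-alikes from the thing itself.
- spot_in(camera, target): "rect" ([centre column, centre row, width, height] in pixels, round what is visible of it).
The state is a dict: "time": time; "q": joint angles; "joint_vel": joint speeds; "joint_torque": joint torques, N m; "tool_pos": TCP position; "tcp_rot": TCP orientation; "wrist_force": force on the tool from outside, world axes, zero at the start; "torque": the same for the moment, N m; "width": opening from 0.0 (shut) to 1.0 (fully open); "grip_force": force on a finger pad.
Only numpy, scipy, OpenCV 4.12 (cv2) and the standard library are available. Lean on these libraries where they do the work, as an engineer would, in place of code of your own. Each camera call takes 0.05 s, during which the arm holds its last target. There are 200 camera calls.

## Working session

There is one attempt and no reset: what is moved stays moved. The work goes in short steps, Python scripts to look and compute and a tool call to move; the robot and the scene stay as the last step left them, time stands still between calls to the robot, and variables do not carry over. Pictures are saved under pics/ and viewed, at most 10 in all, crops included, and the job is handed in when it is done.

Besides the shell and the picture viewer there is one more tool, called after "Emit:" by a JSON object that holds its "op" and its "data". carry_out: Moves the arm, as the interface text tells. Its arguments: {"type":"object","properties":{"series":{"type":"string"},"jaw":{"type":"number"},"grip_force":{"type":"number"}},"required":["series"]}

```bash
mkdir -p pics; cat > h.py <<'E'
import numpy as np, cv2
from workcell import bot, eyes, spot_in
def world(cam,u,v,d):
    c=eyes.get_calibration(cam);K=np.array(c["K"]);R=np.array(c["rotation"])
    if R.shape!=(3,3): R=cv2.Rodrigues(R)[0]
    u,v,d=np.broadcast_arrays(u,v,d)
    p=np.stack([(u-K[0,2])/K[0,0]*d,(v-K[1,2])/K[1,1]*d,d],-1)
    return p@R.T+np.array(c["position"])
E
python3 - <<'E'
from h import *
for c in("top","side"):
    im,d=eyes.read_camera(c);cv2.imwrite(f"pics/{c}0.png",im);np.save(f"{c}0.npy",d)
    print(c,eyes.get_calibration(c))
    for t in("guard_grip","guard_tube","rigA","rigB","rigB_hinge","rigB_pinside"):
        for r in spot_in(c,t)[:4]: print(c,t,np.round(r["rect"]),round(r["score"],2), np.round(world(c,r["rect"][0],r["rect"][1],d[min(479,int(r["rect"][1])),min(639,int(r["rect"][0]))]),3))
print(bot.read_state())
E
```

```text
top {'K': array([[550.07733789,   0.        , 314.33691784],
       [  0.        , 550.07733789, 231.41820663],
       [  0.        ,   0.        ,   1.        ]]), 'position': array([ 0.38195104, -0.11762235,  1.22260137]), 'rotation': array([-2.14486886,  2.19915324, -0.13647949])}
top guard_grip [343. 197.  87.  17.] 0.79 [ 0.571 -0.195  0.128]
top guard_grip [366. 355. 121.  61.] 0.62 [ 0.257 -0.232  0.131]
top guard_tube [365. 358. 117.  56.] 0.79 [ 0.252 -0.23   0.127]
top guard_tube [342. 197.  83.  19.] 0.78 [ 0.571 -0.194  0.125]
top guard_tube [146. 354.  27.  63.] 0.76 [0.264 0.217 0.063]
top rigA [340. 228. 135.  93.] 0.94 [ 0.52  -0.195  0.032]
top rigB [160. 255. 154.  95.] 0.75 [0.47  0.198 0.029]
top rigB_hinge [158. 258. 162.  94.] 0.88 [0.466 0.206 0.011]
top rigB_pinside [158. 257. 156.  91.] 0.83 [0.467 0.206 0.011]
side {'K': array([[559.72380793,   0.        , 315.17851125],
       [  0.        , 559.72380793, 231.71532706],
       [  0.        ,   0.        ,   1.        ]]), 'position': array([-0.12084186, -0.93025461,  0.7171753 ]), 'rotation': array([-2.0170
[... 706 characters left out ...]
8.] 0.71 [0.534 0.282 0.01 ]
{'time': 0.7, 'q': array([ 1.26508140e+00,  2.63850712e-01,  1.60394937e+00, -1.79730863e-05,
        1.27372633e+00, -3.68823450e-02]), 'joint_vel': array([ 0.00131562,  0.00090681,  0.00176267,  0.0009431 ,  0.00037377,
       -0.00018805]), 'joint_torque': array([-1.54982088e-03, -5.14841151e+01, -3.67614305e+01, -9.04264380e-05,
        7.19137824e-04, -8.97604679e-06]), 'tool_pos': array([0.17928346, 0.6507673 , 0.24534036]), 'tcp_rot': array([4.20998800e-01, 3.11322775e+00, 9.79258169e-05]), 'wrist_force': array([ 0.57400861, -0.2989028 , -0.46769904]), 'torque': array([-0.0066819 , -0.0324814 , -0.00087727]), 'grip_force': 0.0, 'width': 0.9978657429047951}
```

View pics/top0.png

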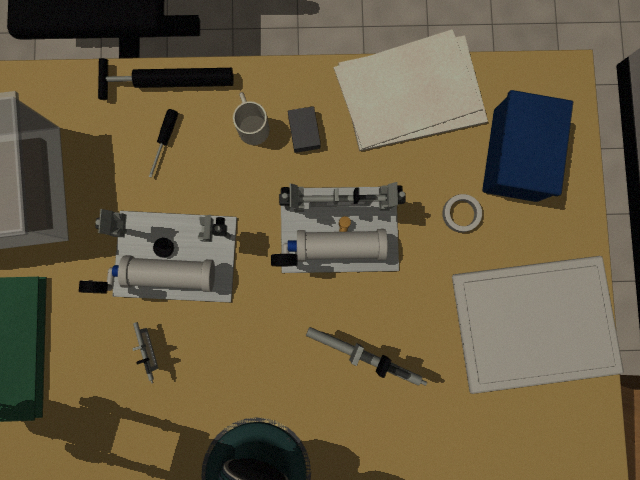

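View pics/side0.png

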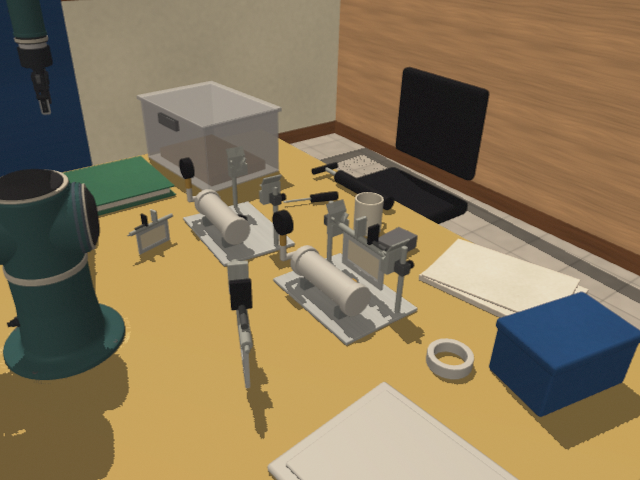

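The three guards in the top view are the small one at (146,354), the large one at (366,355) and the one hanging on rig A at (343,197). The hanging guard fits: it is middle-sized and sits on the guarded rig. Its black tab is at about (355,196), on the -y side. I'll confirm it in a crop.

```bash
python3 - <<'E'
from h import *
im=cv2.imread("pics/top0.png");d=np.load("top0.npy")
a=im[175:285,265:415];cv2.imwrite("pics/cA.png",cv2.resize(a,None,fx=5,fy=5,interpolation=cv2.INTER_CUBIC))
a=im[200:310,75:245];cv2.imwrite("pics/cB.png",cv2.resize(a,None,fx=4.7,fy=4.7,interpolation=cv2.INTER_CUBIC))
v,u=np.mgrid[0:480,0:640]
W=world("top",u,v,d)
np.save("W.npy",W)
for n,(r0,r1,c0,c1) in dict(A=(175,285,265,415),B=(200,310,75,245)).items():
    w=W[r0:r1,c0:c1]; m=(abs(w[...,2]-.008)<.006)
    # white plate only: bright
    g=im[r0:r1,c0:c1].astype(int); m&=(g[...,0]>110)
    p=w[m][:,:2].astype(np.float32); print(n,cv2.minAreaRect(p),m.sum(),np.median(w[m][:,2]))
w=W[185:210,285:402]
for lo,hi in((.1,.118),(.118,.13),(.13,.145),(.145,.16),(.16,.19)):
    m=(w[...,2]>lo)&(w[...,2]<hi); p=w[m]; print(lo,m.sum(),p.min(0).round(3),p.max(0).round(3),p.mean(0).round(4))
w=W[205:245,90:232]
for lo,hi in((.1,.118),(.118,.13),(.13,.145),(.145,.16),(.16,.19)):
    m=(w[...,2]>lo)&(w[...,2]<hi)&(w[...,0]>.49); p=w[m]
    for s in (p[p[:,1]>.2],p[p[:,1]<=.2]):
        if len(s):print(lo,len(s),s.min(0).round(3),s.max(0).round(3),s.mean(0).round(4))
E
```

```text
A ((0.5204724073410034, -0.19351792335510254), (0.25763756036758423, 0.18849270045757294), 89.6946792602539) 2626 0.00840518567687809
B ((0.46940550208091736, 0.17096596956253052), (0.2585128843784332, 0.18836171925067902), 85.66332244873047) 4387 0.008229869279678503
0.1 54 [ 0.546 -0.315  0.101] [ 0.592 -0.078  0.118] [ 0.5653 -0.2354  0.113 ]
0.118 582 [ 0.546 -0.315  0.118] [ 0.595 -0.078  0.13 ] [ 0.5697 -0.1864  0.1255]
0.13 305 [ 0.546 -0.312  0.13 ] [ 0.592 -0.079  0.145] [ 0.5687 -0.213   0.1363]
0.145 249 [ 0.546 -0.308  0.145] [ 0.594 -0.08   0.16 ] [ 0.5682 -0.2053  0.1534]
0.16 332 [ 0.546 -0.308  0.16 ] [ 0.591 -0.08   0.174] [ 0.5685 -0.1968  0.1662]
0.1 13 [0.508 0.243 0.111] [0.547 0.247 0.117] [0.5273 0.2451 0.1155]
0.1 8 [0.49  0.068 0.113] [0.534 0.091 0.118] [0.5131 0.0718 0.1158]
0.118 85 [0.503 0.242 0.118] [0.548 0.266 0.13 ] [0.5236 0.2486 0.126 ]
0.118 34 [0.491 0.04  0.118] [0.53  0.088 0.13 ] [0.5121 0.0708 0.1258]
0.13 106 [0.502 0.242 0.13 ] [0.547 0.295 0.145] [0.5234 0.2544 0.1384]
0.13 192 [0.491 0.039 0.13 ] [0.535 0.089 0.145] [0.5155 0.0557 0.1404]
0.145 144 [0.503 0.243 0.145] [0.548 0.292 0.16 ] [0.5246 0.254  0.1526]
0.145 107 [0.491 0.039 0.145] [0.533 0.091 0.16 ] [0.5108 0.0704 0.1512]
0.16 330 [0.503 0.244 0.16 ] [0.549 0.286 0.188] [0.5264 0.2639 0.1739]
0.16 180 [0.49  0.047 0.16 ] [0.534 0.089 0.189] [0.5112 0.0676 0.1739]
```

View pics/cA.png

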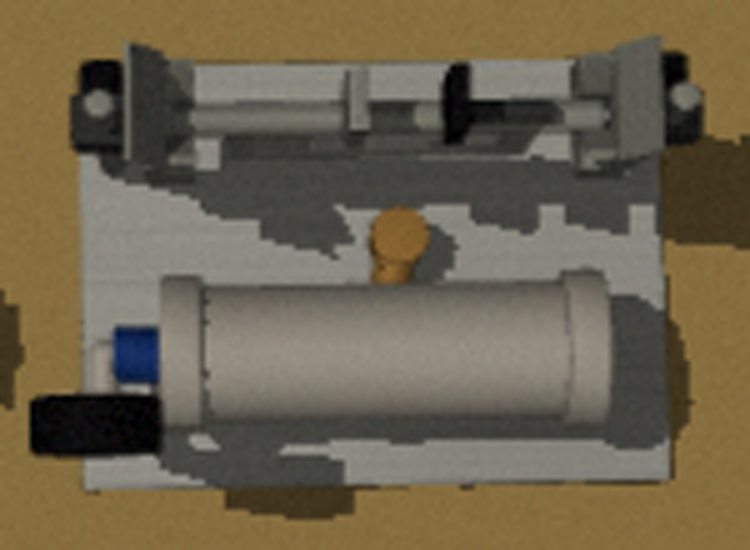

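View pics/cB.png

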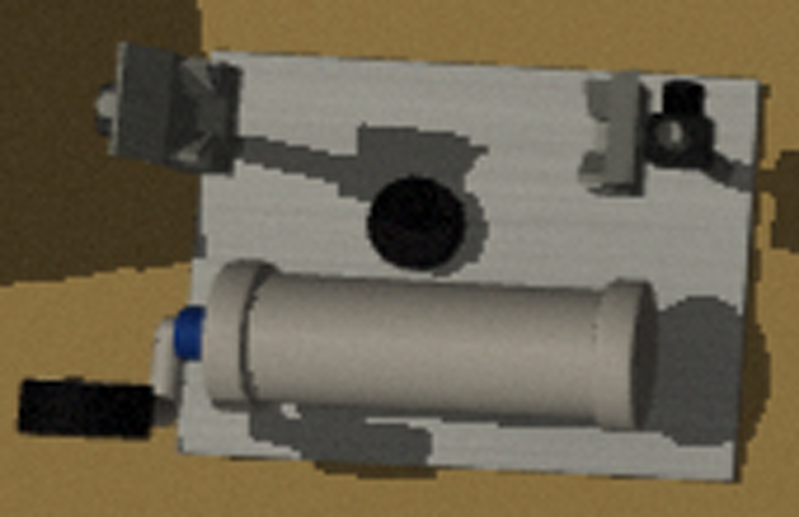

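The crop confirms the middle guard on rig A, with the steel lug at (357,100) and the black tab at (457,105) in the crop. Rig A's yaw is about -0.3° and rig B's about -4.3°. I'm approaching above the guard.

Emit:
{"op": "carry_out", "data": {"series": "0.0244 -0.0528 0 1.5;0.0244 -0.0528 0 1.5;0.0244 -0.0528 0 1.5;0.0244 -0.0528 0 1.5;0.0244 -0.0528 0 1.5;0.0244 -0.0528 0 1.5;0.0244 -0.0528 0 1.5;0.0244 -0.0528 0 1.5;0.0244 -0.0528 0 1.5;0.0244 -0.0528 0 1.6;0.0244 -0.0528 0 0;0.0244 -0.0528 0 0;0.0244 -0.0528 0 0;0.0244 -0.0528 0 0;0.0244 -0.0528 0 0;0.0244 -0.0528 0 0;0 0 0 0;0 0 0 0", "jaw": 1, "grip_force": 30}}

```text
time: 2.95
tool_pos: [0.5693, -0.1938, 0.2449]
tcp_rot: [-0.009, -3.141, -0.001]
wrist_force: [-0.3, 0.8, 0.2]
width: 1.002
grip_force: 0.0
```

```bash
python3 - <<'E'
from h import *
W=np.load("W.npy");im=cv2.imread("pics/top0.png").astype(int)
s=bot.read_state();R=cv2.Rodrigues(s["tcp_rot"])[0];print(s["time"],s["tool_pos"],np.degrees(np.arctan2(R[1,1],R[0,1])),R[:,2].round(4),s["q"].round(2))
# lug and tab tops (initial top view)
w=W[185:210,320:372]
m=(w[...,2]>.155);p=w[m]
for s_ in(p[p[:,1]>-.195],p[p[:,1]<=-.195]): print(len(s_),np.percentile(s_,[3,50,97],axis=0).round(4).tolist())
w=W[185:210,300:395];m=(w[...,2]>.12)&(w[...,2]<.129)&(w[...,1]>-.18)&(w[...,1]<-.11);p=w[m];print("tube",p.mean(0).round(4),np.polyfit(p[:,1],p[:,0],1))
# ear tops
for n,(r,c) in dict(A=((180,215),(280,410)),B=((203,245),(90,232))).items():
    w=W[r[0]:r[1],c[0]:c[1]].reshape(-1,3);w=w[(w[:,2]>.1)&(w[:,0]>.48)]
    mid=-.1945 if n=="A" else .167
    for s_ in(w[w[:,1]>mid+.06],w[w[:,1]<mid-.06]):
        top=s_[s_[:,2]>np.percentile(s_[:,2],99)-.012]
        print(n,np.percentile(s_[:,2],[95,98,99.5]).round(4),"x",np.percentile(top[:,0],[3,50,97]).round(4),"y",np.percentile(top[:,1],[3,50,97]).round(4),len(top))
E
```

```text
2.95 [ 0.56925221 -0.19384048  0.24491012] 89.654551238212 [-1.e-03  9.e-04 -1.e+00] [-0.37  0.13  1.77  0.    1.25 -1.93]
71 [[0.382, -0.1837, 0.1573], [0.5686, -0.1795, 0.167], [0.5819, -0.1176, 1.2226]]
57 [[0.5569, -0.2229, 0.159], [0.5687, -0.2189, 0.1683], [0.5813, -0.2162, 0.1717]]
tube [ 0.5693 -0.1433  0.1256] [-0.03379357  0.56442477]
A [0.1678 0.1692 0.1711] x [0.5492 0.5708 0.5917] y [-0.0982 -0.0923 -0.0762] 138
A [0.1678 0.1698 0.1713] x [0.5471 0.5682 0.5897] y [-0.3111 -0.2955 -0.29  ] 152
B [0.1839 0.1858 0.1876] x [0.5048 0.5259 0.5476] y [0.262  0.2669 0.272 ] 154
B [0.1842 0.1852 0.1866] x [0.4897 0.5111 0.5318] y [0.062  0.0664 0.0728] 96
```

The guard is at (0.569, -0.193) and rig B's ears sit about 16 mm higher than A's. Rig B's hinge is at about (0.5185, 0.167). I'm descending and squeezing.

Emit:
{"op": "carry_out", "data": {"series": "0 0.0005 -0.03 0;0 0 -0.03 0;0 0 -0.02 0;0 0 -0.016 0;0 0 0 0;0 0 0 0"}}

```text
time: 3.7
tool_pos: [0.5704, -0.1937, 0.1503]
tcp_rot: [0.008, 3.14, -0.001]
wrist_force: [-0.2, -0.2, 0.8]
width: 1.001
grip_force: 0.0
```

Emit:
{"op": "carry_out", "data": {"series": "0 0 0 0;0 0 0 0;0 0 0 0;0 0 0 0;0 0 0 0;0 0 0 0;0 0 0 0;0 0 0 0", "jaw": -1, "grip_force": 40}}

```text
time: 4.7
tool_pos: [0.5713, -0.1935, 0.152]
tcp_rot: [0.009, 3.138, -0.001]
wrist_force: [-1.2, 3.1, 8.0]
width: 0.404
grip_force: 42.0
```

Emit:
{"op": "carry_out", "data": {"series": "0 0 0.003 0;0 0 0.003 0;0 0 0.004 0;0 0 0.005 0;0 0 0 0"}}

```text
time: 5.32
tool_pos: [0.569, -0.1936, 0.1646]
tcp_rot: [-0.008, -3.14, -0.0]
wrist_force: [-0.3, -1.0, -2.9]
width: 0.406
grip_force: 40.6
```

```bash
python3 - <<'E'
from h import *
im,d=eyes.read_camera("side");cv2.imwrite("pics/s1.png",cv2.resize(im[170:330,290:430],None,fx=4,fy=3.75,interpolation=cv2.INTER_CUBIC)[:600])
s=bot.read_state();print(s)
E
```

```text
{'time': 5.375, 'q': array([-3.69052008e-01,  1.89184747e-01,  1.84966570e+00, -4.83271928e-04,
        1.10441217e+00, -1.93463936e+00]), 'joint_vel': array([ 0.0006566 ,  0.00330569,  0.00594045,  0.00255049, -0.0084019 ,
        0.00026551]), 'joint_torque': array([ 2.87784373e-03, -4.72425914e+01, -3.63692987e+01,  7.63227836e-04,
        2.38697114e-02,  5.92644821e-03]), 'tool_pos': array([ 0.56890604, -0.19349436,  0.16427447]), 'tcp_rot': array([-7.83603745e-03, -3.13986918e+00, -3.06952820e-04]), 'wrist_force': array([ 0.23051406,  0.46202873, -3.36016822]), 'torque': array([-0.03397884, -0.05912923,  0.01376372]), 'grip_force': 40.763325691223145, 'width': 0.4060193512279413}
```

View pics/s1.png

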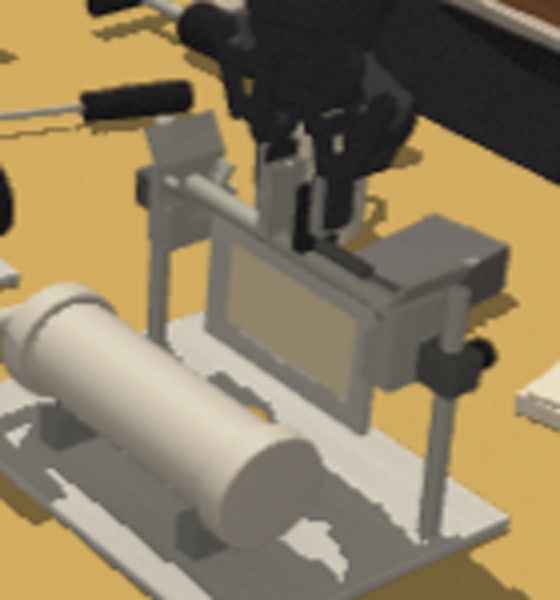

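Emit:
{"op": "carry_out", "data": {"series": "0 0 0.02 0;0 0 0.05 0;0 0 0.05 0;0 0 0.051 0;-0.0063 0.045 0 -0.49;-0.0063 0.045 0 -0.49;-0.0063 0.045 0 -0.49;-0.0063 0.045 0 -0.49;-0.0063 0.045 0 -0.49;-0.0063 0.045 0 -0.49;-0.0063 0.045 0 -0.49;-0.0063 0.045 0 -0.49;0 0 0 0;0 0 0 0;0 0 0 0"}}

```text
time: 7.25
tool_pos: [0.5194, 0.1654, 0.3358]
tcp_rot: [0.118, 3.139, -0.001]
wrist_force: [0.3, -0.4, -3.5]
width: 0.405
grip_force: 41.5
```

```bash
python3 - <<'E'
from h import *
s=bot.read_state();R=cv2.Rodrigues(s["tcp_rot"])[0];print(s["time"],s["tool_pos"],np.degrees(np.arctan2(R[1,1],R[0,1])),R[:,2].round(4),s["wrist_force"],s["width"])
im,d=eyes.read_camera("top")
v,u=np.mgrid[0:480,0:640];W=world("top",u,v,d)
cv2.imwrite("pics/t2.png",cv2.resize(im[190:310,70:250],None,fx=4.4,fy=4.4,interpolation=cv2.INTER_CUBIC))
w=W[190:270,70:260].reshape(-1,3);m=(abs(w[:,2]-(s["tool_pos"][2]-.0255))<.006)&(abs(w[:,1]-.167)<.095)&(abs(w[:,0]-.519)<.03)
p=w[m];print(len(p),p.min(0),p.max(0),p.mean(0))
for a,b in((.07,.1),(.1,.13),(.2,.23),(.23,.26)):
    q=p[(p[:,1]>a)&(p[:,1]<b)]
    if len(q):print(a,len(q),q.mean(0).round(4))
E
```

```text
7.25 [0.51938331 0.16541226 0.33575305] 85.71004747373894 [ 4.e-04 -4.e-04 -1.e+00] [ 0.25344131 -0.38036593 -3.54590972] 0.4047732051134883
241 [0.50431914 0.07689641 0.30446224] [0.52206605 0.1818589  0.31620189] [0.51219037 0.10625229 0.30930581]
0.07 113 [0.5121 0.0884 0.309 ]
0.1 93 [0.5129 0.112  0.3094]
```

View pics/t2.png

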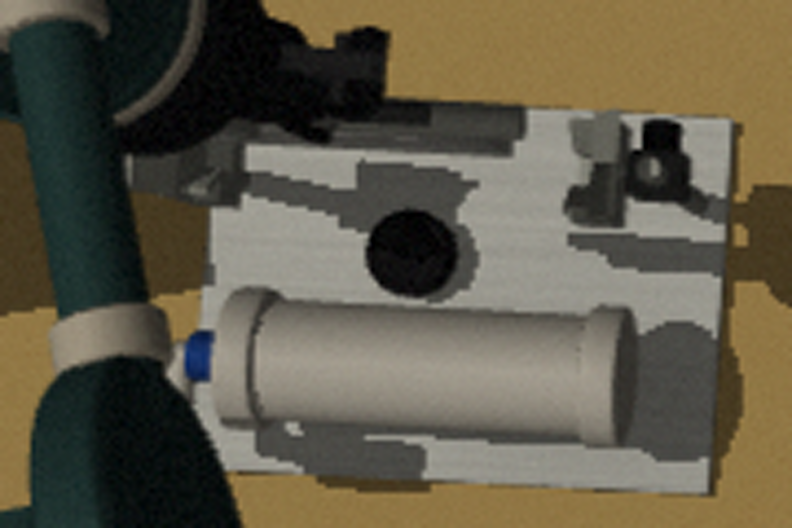

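The top view shows the guard above rig B. Its -y tube end is at about (520,135) in the crop, just left of the -y ear at (600,165). I'm lowering it to just above the cradles and measuring again.

Emit:
{"op": "carry_out", "data": {"series": "0 0.0015 -0.05 0;0 0 -0.045 0;0 0 -0.025 0;0 0 -0.01 0;0 0 0 0;0 0 0 0"}}

```text
time: 8.05
tool_pos: [0.5206, 0.168, 0.2071]
tcp_rot: [0.116, 3.136, 0.001]
wrist_force: [0.6, -0.2, -3.3]
width: 0.405
grip_force: 41.5
```

```bash
python3 - <<'E'
from h import *
s=bot.read_state();print(s["time"],s["tool_pos"],s["wrist_force"])
v,u=np.mgrid[0:480,0:640]
im,d=eyes.read_camera("top");W=world("top",u,v,d);np.save("W3.npy",W)
a=cv2.resize(im[195:255,80:240],None,fx=4.9,fy=4.9,interpolation=cv2.INTER_CUBIC)
im,ds=eyes.read_camera("side")
b=cv2.resize(im[130:250,190:340],None,fx=2.5,fy=2.5,interpolation=cv2.INTER_CUBIC)
c=np.zeros((300+a.shape[0],784,3),np.uint8);c[:a.shape[0],:784]=a;c[a.shape[0]:,:375]=b;cv2.imwrite("pics/t3.png",c)
w=W[190:270,70:260].reshape(-1,3)
z=s["tool_pos"][2]-.0255
p=w[(abs(w[:,2]-z)<.007)&(abs(w[:,0]-.516)<.012)&(w[:,1]<.15)&(w[:,1]>.07)]
print(len(p),np.percentile(p[:,1],[0,1,3,50]).round(4))
for a,b in((.075,.09),(.09,.105),(.105,.12),(.12,.14)):
    q=p[(p[:,1]>a)&(p[:,1]<b)]
    if len(q):print(a,len(q),q.mean(0).round(4))
# -y ear at heights
e=w[(w[:,1]<.09)&(w[:,1]>.03)&(w[:,2]>.1)&(w[:,2]<.2)&(w[:,0]>.48)&(w[:,0]<.54)]
for h in np.arange(.11,.19,.01):
    q=e[abs(e[:,2]-h)<.005]
    if len(q):print(h.round(3),len(q),"x",np.percentile(q[:,0],[2,50,98]).round(4),"y",np.percentile(q[:,1],[2,50,98]).round(4))
E
```

```text
8.05 [0.52056014 0.16803103 0.20714004] [ 0.6331504  -0.24362686 -3.3278135 ]
182 [0.0711 0.0712 0.08   0.102 ]
0.075 41 [0.5126 0.0846 0.1803]
0.09 59 [0.5145 0.0975 0.1802]
0.105 44 [0.5145 0.1115 0.1808]
0.12 27 [0.513  0.1277 0.1813]
0.11 3 x [0.5011 0.5281 0.5343] y [0.0681 0.0684 0.0707]
0.12 23 x [0.489  0.4969 0.531 ] y [0.0678 0.0709 0.0892]
0.13 53 x [0.4886 0.5106 0.5341] y [0.0394 0.0691 0.0881]
0.14 161 x [0.4893 0.5163 0.534 ] y [0.0398 0.0516 0.0873]
0.15 80 x [0.4888 0.5097 0.5267] y [0.0431 0.0611 0.0888]
0.16 70 x [0.4892 0.5098 0.5331] y [0.0468 0.0791 0.0883]
0.17 61 x [0.4888 0.5113 0.5326] y [0.0536 0.0741 0.0803]
0.18 114 x [0.4893 0.5122 0.5319] y [0.0623 0.0693 0.0893]
```

View pics/t3.png

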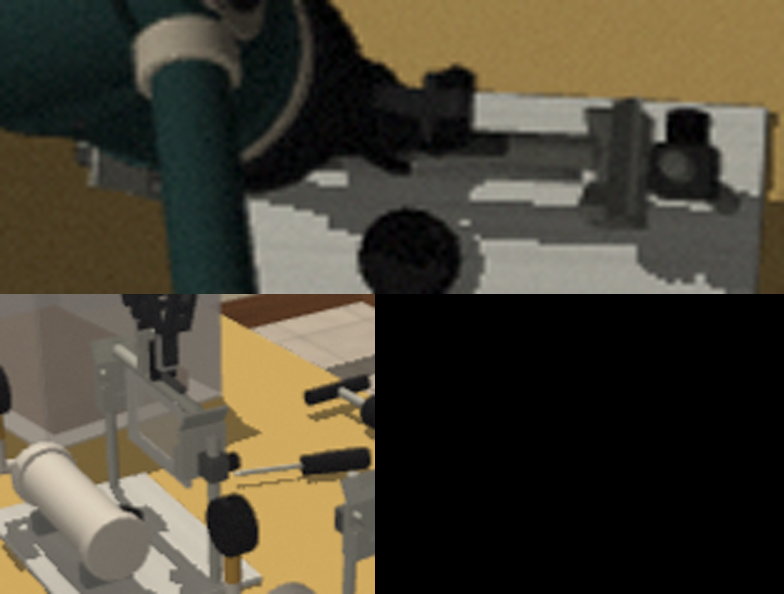

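Aligned to within about 1 mm. The -y tube end is just inside the ear, at about (590,155) in the picture. I'm lowering gently and watching the force.

Emit:
{"op": "carry_out", "data": {"series": "-0.0007 0 -0.006 0;0 0 -0.006 0;0 0 -0.006 0;0 0 -0.005 0;0 0 0 0"}}

```text
time: 8.78
tool_pos: [0.518, 0.1678, 0.1814]
tcp_rot: [-0.116, -3.138, 0.001]
wrist_force: [0.3, -0.3, -3.6]
width: 0.404
grip_force: 41.5
```

Emit:
{"op": "carry_out", "data": {"series": "0 0 -0.003 0;0 0 -0.003 0;0 0 0 0;0 0 0 0"}}

```text
time: 9.28
tool_pos: [0.5188, 0.168, 0.1763]
tcp_rot: [0.116, 3.139, 0.0]
wrist_force: [1.5, 0.3, -4.5]
width: 0.404
grip_force: 41.6
```

Emit:
{"op": "carry_out", "data": {"series": "0 0 -0.002 0;0 0 -0.002 0;0 0 0 0;0 0 0 0"}}

```text
time: 9.78
tool_pos: [0.5186, 0.1679, 0.1722]
tcp_rot: [0.116, 3.139, -0.0]
wrist_force: [1.4, 0.3, -4.1]
width: 0.408
grip_force: 41.7
```

Emit:
{"op": "carry_out", "data": {"series": "0 0 -0.0015 0;0 0 0 0;0 0 0 0"}}

```text
time: 10.15
tool_pos: [0.5186, 0.168, 0.1708]
tcp_rot: [0.116, 3.139, 0.0]
wrist_force: [2.2, -0.6, -4.8]
width: 0.406
grip_force: 41.6
```

Emit:
{"op": "carry_out", "data": {"series": "0 0 -0.0015 0;0 0 0 0;0 0 0 0"}}

```text
time: 10.52
tool_pos: [0.5186, 0.168, 0.1692]
tcp_rot: [0.116, 3.139, -0.0]
wrist_force: [0.8, 0.2, -3.2]
width: 0.404
grip_force: 41.6
```

Emit:
{"op": "carry_out", "data": {"series": "0 0 -0.0015 0;0 0 0 0;0 0 0 0"}}

```text
time: 10.9
tool_pos: [0.5187, 0.1681, 0.1686]
tcp_rot: [0.115, 3.139, 0.0]
wrist_force: [-1.4, 1.4, 5.9]
width: 0.406
grip_force: 44.8
```

Emit:
{"op": "carry_out", "data": {"series": "0 0 -0.001 0;0 0 0 0;0 0 0 0"}}

```text
time: 11.28
tool_pos: [0.5188, 0.1681, 0.1685]
tcp_rot: [0.115, 3.139, 0.0]
wrist_force: [-2.5, 0.6, 10.3]
width: 0.404
grip_force: 45.2
```

Emit:
{"op": "carry_out", "data": {"series": "0 0 -0.001 0;0 0 0 0;0 0 0 0"}}

```text
time: 11.65
tool_pos: [0.5189, 0.1681, 0.1685]
tcp_rot: [0.115, 3.138, 0.0]
wrist_force: [-5.1, -0.8, 14.8]
width: 0.404
grip_force: 45.5
```

Firm floor felt at TCP z 0.1685, which puts the ears about 16.5 mm higher and matches the vision estimate. I'm easing the press and letting go.

Emit:
{"op": "carry_out", "data": {"series": "0 0 0.0015 0;0 0 0 0"}}

```text
time: 11.9
tool_pos: [0.5188, 0.1681, 0.1686]
tcp_rot: [0.116, 3.139, 0.0]
wrist_force: [-2.7, 0.8, 9.1]
width: 0.404
grip_force: 45.0
```

Emit:
{"op": "carry_out", "data": {"series": "0 0 0 0;0 0 0 0;0 0 0 0;0 0 0 0;0 0 0 0;0 0 0 0", "jaw": 1}}

```text
time: 12.65
tool_pos: [0.5186, 0.168, 0.1673]
tcp_rot: [0.116, 3.139, 0.0]
wrist_force: [-1.0, -0.1, 0.8]
width: 0.999
grip_force: 0.0
```

```bash
python3 - <<'E'
from h import *
im,ds=eyes.read_camera("side")
cv2.imwrite("pics/s4.png",cv2.resize(im[125:265,180:330],None,fx=4.2,fy=4.2,interpolation=cv2.INTER_CUBIC))
s=bot.read_state();print(s["time"],s["tool_pos"],s["wrist_force"],s["width"])
E
```

```text
12.7 [0.51859256 0.16801978 0.16730573] [-0.47586547  0.21958821 -0.86478872] 0.9968791255847829
```

View pics/s4.png

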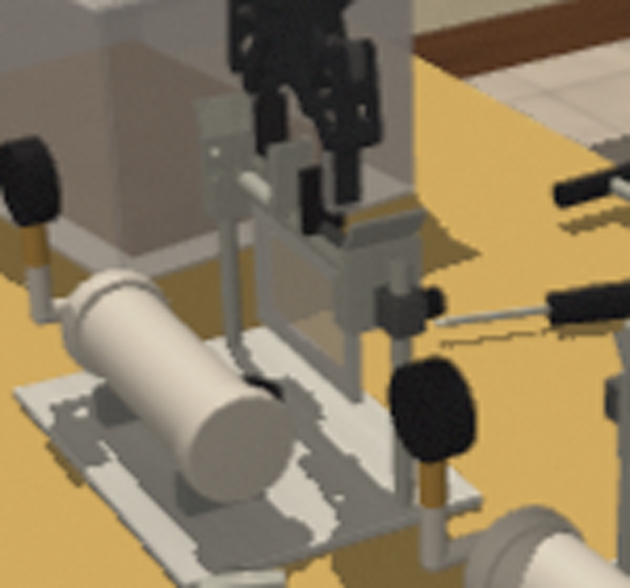

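The guard sits in the cradles and the fingers are clear. I'm retreating straight up and aside, then checking.

Emit:
{"op": "carry_out", "data": {"series": "0 0 0.02 0;0 0 0.05 0;0 0 0.06 0;0 0 0.05 0;0 -0.06 0 0;0 -0.06 0 0;0 -0.06 0 0;0 -0.06 0 0;0 -0.06 0 0;0 0 0 0;0 0 0 0"}}

```text
time: 14.08
tool_pos: [0.5184, -0.1319, 0.3472]
tcp_rot: [-0.117, -3.139, -0.001]
wrist_force: [0.5, 1.1, 1.0]
width: 0.999
grip_force: 0.0
```

```bash
python3 - <<'E'
from h import *
v,u=np.mgrid[0:480,0:640]
im,d=eyes.read_camera("top");W=world("top",u,v,d)
cv2.imwrite("pics/t5.png",cv2.resize(im[195:305,75:245],None,fx=4.7,fy=4.7,interpolation=cv2.INTER_CUBIC))
w=W[195:260,75:245].reshape(-1,3)
t=np.radians(-4.25);c,s=np.cos(t),np.sin(t);q=w[:,:2]-[.5185,.167];L=np.c_[c*q[:,0]+s*q[:,1],-s*q[:,0]+c*q[:,1],w[:,2]]
p=L[(abs(L[:,0])<.018)&(abs(L[:,1])<.05)&(L[:,2]>.16)]
for n,k in(("lug",p[p[:,1]>0]),("tab",p[p[:,1]<0])): print(n,len(k),np.percentile(k,[3,50,97],axis=0).round(4).tolist())
for a,b in((-.075,-.04),(-.01,.005),(.03,.075)):
    k=L[(abs(L[:,0])<.004)&(L[:,1]>a)&(L[:,1]<b)&(L[:,2]>.1)];print("tubetop",len(k),np.median(k,0).round(4))
print(bot.read_state()["time"])
E
```

```text
lug 109 [[-0.0134, 0.0118, 0.1631], [-0.0012, 0.0137, 0.1824], [0.0115, 0.0194, 0.1873]]
tab 101 [[-0.0133, -0.0281, 0.1636], [-0.0013, -0.0265, 0.1827], [0.0118, -0.0199, 0.1884]]
tubetop 73 [-0.0003 -0.0581  0.1496]
tubetop 28 [-0.0005 -0.0016  0.1429]
tubetop 84 [-0.0002  0.055   0.1433]
14.125
```

View pics/t5.png

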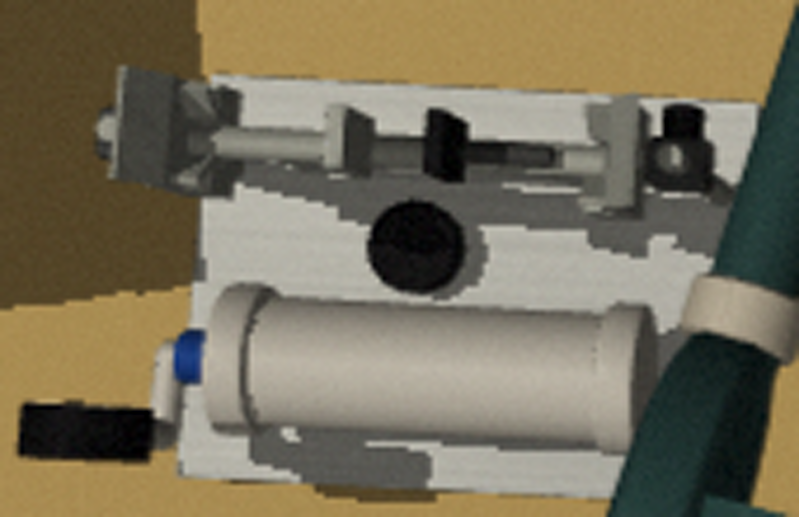

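Tab and lug are 40 mm apart, so the pin is fully out. The tube is level at an axis height of about 136 mm, and nothing else has moved.

```bash
python3 -c "
from h import *
print(bot.finish_job())"
```

```text
the job is handed in; nothing more can be done
None
```

The middle-sized guard now hangs on the other rig, fully down in its cradles with the pin sprung out, and I handed the job in at about 14 s; no verdict was returned.

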